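# Push a casting box down the drying lane

## Robot

A 6-joint arm with a two-finger parallel gripper is mounted at the origin on the work surface. World frame = base frame: x ahead of the robot, y to its left, z up, the work surface at z = 0. Lengths are in m, angles in rad, forces in N, time in s.
With the tool pointing down it reaches from about 0.3 to 0.775 m from the base axis. Payload 14.6 kg.
Tool frame: the origin (TCP) lies between the finger pads; the fingertips stand 17 mm ahead of it and the grasp point (between the pads) lies 2 mm behind it; x points along the fingers, y is the direction in which the jaws open and shut, and the axes are right-handed (so a half turn about x gives the same grasp; the last joint's range is limited). The gripper opens to 94 mm and grips with 3 to 60 N. Pads are 16 mm wide; open, the fingers measure 119 mm over their backs; the gripper's body (75 mm by 177 mm) begins 78 mm behind the grasp point.
Start: joints at [-1.337, 0.3, 1.521, -0, 1.321, -0.067], TCP at [0.163, -0.525, 0.222] pointing down, gripper open.
Joint ranges: [-3.03, 3.03], [-0.79, 2.21], [0.23, 2.52], [-1.04, 4.18], [0, 3.07], [-2.55, 2.55]. Speed limits (rad/s): [2.22, 2.22, 2.57, 3.14, 3.14, 3.14].

## Interface

Orientations are given as a unit quaternion [w, x, y, z].
In Python, from cell import status, vision, robot gives the robot as it stands.
- The arm moves only by the shell command python3 -m pendant 'ROWS' [FORCE]. ROWS is JSON, a list of rows, each an object of numbers: "fingers": the closure in counts, from 0 (fully open) to 255 (shut); "x", "y", "z": the shift along the tool's x, y, z in m; "twist": the turn about the tool's x in rad. A call has 1 to 20 rows; each row is the pose to reach, as a shift and turn from the pose commanded when the call began, along the tool's axes at that moment; what a row does not reach only later rows make up. A row lasts 1/12 s, in which the tool goes at most 41.7 mm and 7.16 degrees, less where a joint would pass 70% of its speed; a pose out of reach is approached as far as the arm can. A call with a gripper value outside its range is refused whole. The fingers move at their own pace and stop on an object; FORCE is the grip in N (left out, the last holds). Time passes only in rows, so rows that repeat a pose let the fingers close. It gives the time, the measured TCP pose, the force and the opening at its end, in the units of the state.
- status.get_state(): the state, without advancing time (a new reading comes with each control period).
- vision.get_image(name): name is "scene" or "side" or "wrist"; returns the picture (400x640x3 uint8, red, green, blue); there is no depth.
- vision.calibration(name): a dict with "fx", "fy", "cx", "cy" (pixels), "R" (3x3) and "t" (3): a world point X has camera coordinates R X + t. Camera axes: x right, y down, z forward; pixel columns grow to the right and rows downward; lengths in m; the calibration is good to about 2 mm. A picture is of the moment at which its call begins: read the wrist's pose just before it. calibration takes no time and is no camera call; for the wrist camera it gives the pose at the moment of the call.
- robot.sign_off(): hands the job in, once; it reports no verdict.
The state is a dict: "time": time; "joint_positions": joint angles; "dq": joint speeds; "tau": joint torques, N m; "position": TCP position; "eef_rot": TCP orientation; "ft_force": force on the tool from outside, world axes, zero at the start; "wrist_torque": the same for the moment, N m; "width": finger opening in m.
Only numpy, scipy, OpenCV 4.12 (cv2) and the standard library are available. Lean on these libraries where they do the work, as an engineer would, in place of code of your own. Each camera call takes 0.05 s, during which the arm holds its last target.

## Task

Push the red casting box along the white plate, in between the two blue guide rails and all the way home against the black end stop, pushing only: do not lift or tip it, and let neither the box nor the robot touch either rail. The box starts a little off-centre and askew, so line it up with the lane by pushes before it goes in. Leave everything else on the table where it stands, and finish clear of everything.

Things in the scene. Friction and masses are not known exactly. Their poses are not given: they have to be found in the camera images.
- cast_box: the red casting box filled with set plaster, one solid closed piece 90 mm wide (own x), 110 mm long (own y), 70 mm tall, off-white top, 0.5 to 0.85 kg; too wide and long to grip. Origin at the centre of its underside. It slides on the lane's plate by friction and turns if pushed off-centre
- lane: the drying lane, fixed to the table: white plate 200 mm wide (own x), 440 mm long (own y -225 to +215 mm), 6 mm thick, own z up. Origin on the lane's centre line at table level. The way in is own +y. The plate is open from own y -225 to -20 mm; the box starts there, up to 30 mm off the centre line and 0.15 rad askew, 145 to 160 mm to the -y side of the origin
- lane_mouth (a point): point on the plate's top, on the centre line, where the two blue rails begin (lane's own y -20 mm, z 6 mm). The rails run from here 210 mm along the lane to the stop; inner faces 112 mm apart (own x -56 and +56 mm), tops 18 mm above the plate
- lane_stop (a point): point on the plate's top, on the centre line, at the face of the black end stop (lane's own y +190 mm, z 6 mm). The stop is 130 mm wide and stands 45 mm above the plate. With the box against it, the box's origin is 55 mm before this point
- rail_near: blue guide rail on the lane's own -x side (nearer the robot), 8 mm thick, 210 mm long, 18 mm tall; origin at the centre of its underside, axes as the lane's
- rail_far: blue guide rail on the lane's own +x side, same size; origin at the centre of its underside, axes as the lane's
- parked_box: green casting box of set plaster, same size as the red one (90 x 110 x 70 mm), a bystander; origin at the centre of its underside
- jar: small jar with red cap, 48 mm across, 70 mm tall, a bystander; origin at the centre of its underside
- bowl: green mixing bowl, 90 mm across, 45 mm tall, a bystander; origin at the centre of its underside
- spatula: spatula lying flat, a bystander; origin under its middle, its handle towards its own -x
- cup: white plastic cup, 64 mm across, 75 mm tall, a bystander; origin at the centre of its underside
- brush: brush lying flat, a bystander; origin under its middle, its handle towards its own -x
- sealer: bottle with blue cap, 56 mm across, 130 mm tall, a bystander; origin at the centre of its underside
Not all that is in view belongs to the job. Leave any orange or yellow look-alike of the cast_box alone.

How it is judged:
By the outcome, as a careful person would: the job done as asked, in the order asked, and still so for the second after the job is handed in, with the robot touching nothing.
It also fails if it takes over 72 s, if anything falls off the work surface, if the arm or the gripper's body presses on something with over 40 N, if the wrist force passes 120 N, or if a joint passes its speed limit or range.

## Working session

There is one attempt and no reset: what is moved stays moved. The work goes in short steps, Python scripts to look and compute and a shell command to move; the robot and the scene stay as the last step left them, time stands still between calls to the robot, and variables do not carry over. Pictures are saved under pics/ and viewed, and the job is handed in when it is done.

```bash
ls; mkdir -p pics; python3 - <<'E'
from cell import status, vision
import cv2
s=status.get_state();print(s)
for n in("scene","side","wrist"):
    c=vision.calibration(n);print(n,{k:(v if not hasattr(v,'tolist') else v.tolist()) for k,v in c.items()})
    cv2.imwrite(f"pics/{n}0.png",vision.get_image(n)[:,:,::-1])
E
```

```text
pics
{'time': 0.0, 'joint_positions': array([-1.33659008e+00,  3.00496458e-01,  1.52159284e+00, -1.36634818e-05,
        1.32070956e+00, -6.65651583e-02]), 'dq': array([ 0.00085629, -0.00070806,  0.00061755,  0.00031505,  0.00072386,
       -0.00024575]), 'tau': array([-3.70572365e-03, -5.31805873e+01, -3.52741420e+01,  7.05567375e-02,
        2.43495789e-02, -4.50282175e-05]), 'position': array([ 0.16289532, -0.52506115,  0.22186744]), 'eef_rot': array([-0.10551498, -0.69908525, -0.10636411,  0.69916599]), 'ft_force': array([0.69548511, 0.02316696, 0.70354866]), 'wrist_torque': array([-0.00408028, -0.03958467,  0.00842989]), 'width': 0.09366713938369631}
scene {'fx': 491.64102475087, 'fy': 491.64102475087, 'cx': 318.59570018984516, 'cy': 200.57726492072413, 'R': [[-0.44746690172856335, 0.8942996696175024, 0.0012135812567067668], [0.500004069743082, 0.25130394937082834, -0.8287594676810514], [-0.7414642959022338, -0.37023563571413604, -0.559603673995761]], 't': [0.25431377895959023, -0.21868514176199108, 1.8461328162350097]}
side {'fx': 442.3697310681515, 'fy': 442.3697310681515, 'cx': 312.35452202265435, 'cy': 204.29046697059172, 'R': [[-0.7606112246138218, -0.6491748420210205, -0.0065260614803568226], [-0.3851945924977578, 0.45936264392389486, -0.8003818384232212], [0.522585582370915, -0.6062656066892068, -0.5994550218688799]], 't': [0.413943672133894, 0.22771229123206646, 0.788239841638167]}
wrist {'fx': 306.2349633202245, 'fy': 306.2349633202245, 'cx': 315.4243206917991, 'cy': 195.99100936708138, 'R': [[0.29556193799423436, -0.9553235777141044, 5.1697361954514914e-05], [-0.9148328868647022, -0.2830191729115469, 0.28806411938188425], [-0.27517981379434236, -0.08518808383799231, -0.9576111217253711]], 't': [-0.5499002200569645, -0.028795951301291055, 0.39249031679121926]}
```

View pics/scene0.png

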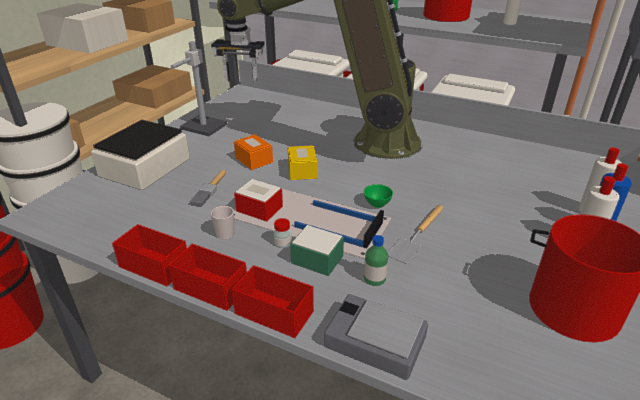

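View pics/side0.png

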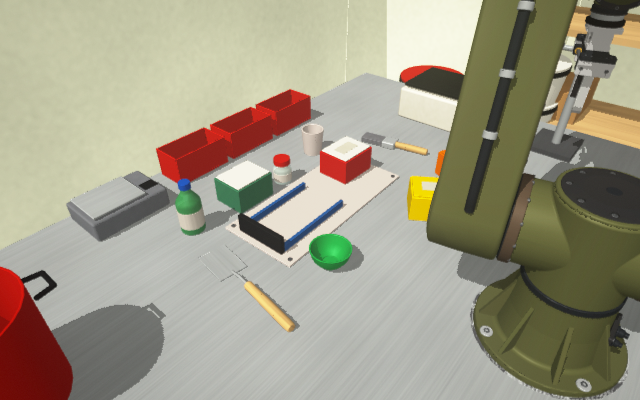

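View pics/wrist0.png

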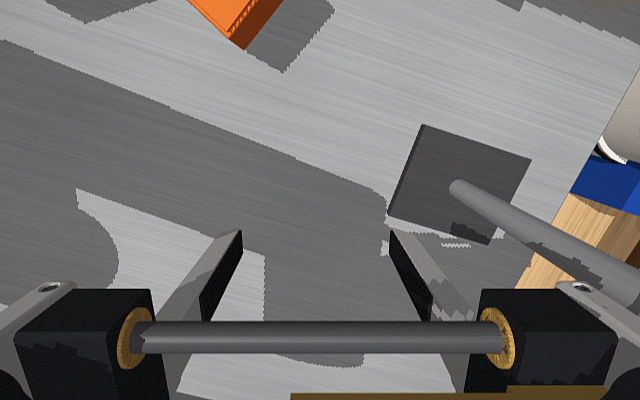

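The scene view shows the red box with an off-white top on the white plate at (259,199), and in the side view at (346,159). The look-alikes are orange at (253,151), yellow at (303,162), and the red open trays along the table's front edge. Only the box on the plate fits, so I'll enlarge it to confirm.

```bash
python3 - <<'E'
import cv2
a=cv2.imread("pics/scene0.png")[165:265,220:400];cv2.imwrite("pics/sc_crop.png",cv2.resize(a,None,fx=4.4,fy=4.4,interpolation=cv2.INTER_CUBIC))
a=cv2.imread("pics/side0.png")[125:270,215:405];cv2.imwrite("pics/si_crop.png",cv2.resize(a,None,fx=4,fy=4,interpolation=cv2.INTER_CUBIC))
E
```

```text
(no output)
```

View pics/sc_crop.png

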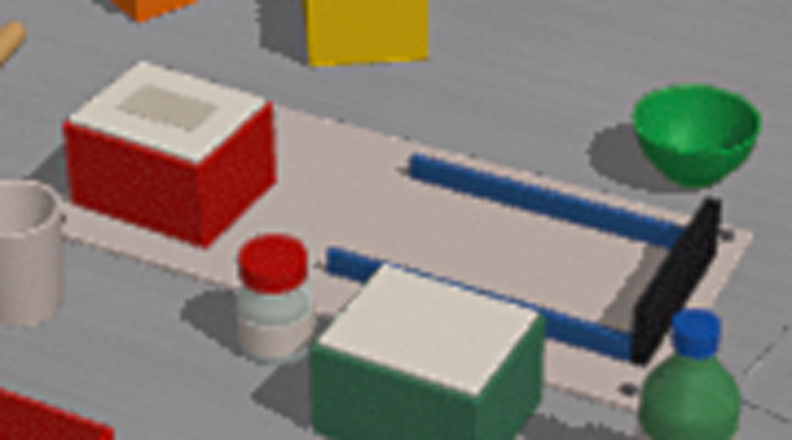

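View pics/si_crop.png

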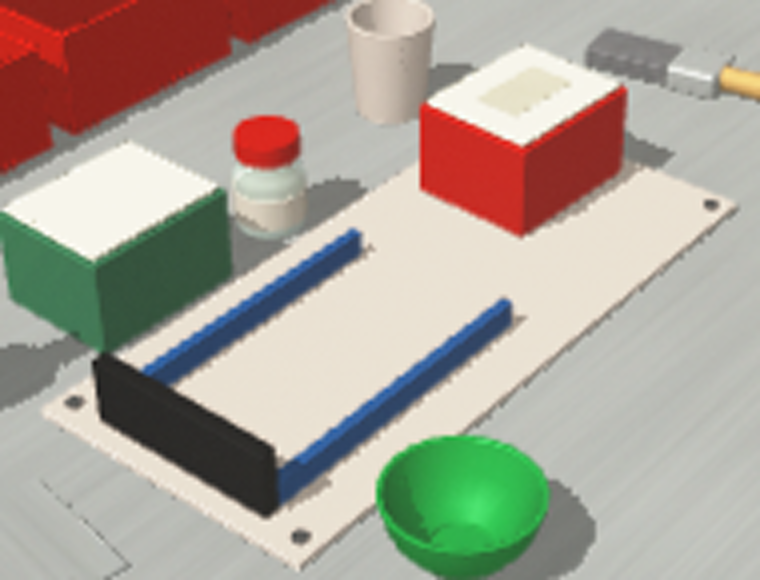

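```bash
cat > h.py <<'E'
import numpy as np
from scipy.optimize import least_squares
from cell import vision
C={n:vision.calibration(n) for n in("scene","side")}
def proj(n,X,c=None):
    c=c or C[n];p=np.asarray(X)@np.array(c["R"]).T+np.array(c["t"]);return np.stack([c["fx"]*p[:,0]/p[:,2]+c["cx"],c["fy"]*p[:,1]/p[:,2]+c["cy"]],1)
def unit(n,uv,c,s,o): return (np.array(uv,float)+.5)/s-.5+np.array(o)
def pose(q,P):
    P=np.array(P,float)/1000;a=q[2];R=np.array([[np.cos(a),-np.sin(a),0],[np.sin(a),np.cos(a),0],[0,0,1]]);return P@R.T+[q[0],q[1],0]
def fit(obs,q0,off=True):
    # obs {cam:[(P,uv)]}; optional per-camera pixel shift with prior
    def f(q):
        r=[]
        for n,l in obs.items():
            r+=list((proj(n,pose(q,[p for p,_ in l]))-np.array([u for _,u in l])).ravel())
        return np.array(r)
    s=least_squares(f,q0,loss='soft_l1');return s.x,f(s.x)
E
cat > f0.py <<'E'
from h import *
si=lambda u:((u[0]+.5)/4-.5+215,(u[1]+.5)/4-.5+125)
sc=lambda u:((u[0]+.5)/4.4-.5+220,(u[1]+.5)/4.4-.5+165)
L={"side":[((-100,215,6),si((301,565))),((100,215,6),si((42,410))),((-100,-225,6),si((738,206))),((-56,-20,24),si((501,298))),((-64,-20,24),si((513,305))),((64,-20,24),si((350,230))),((56,-20,24),si((362,235)))],
"scene":[((-100,215,6),sc((752,235))),((-64,-20,24),sc((415,154))),((64,-20,24),sc((328,258))) ,((56,-20,24),sc((333,248)))]}
B={"side":[((-45,55,76),si((524,148))),((45,55,76),si((422,101))),((45,-55,76),si((525,45))),((-45,-55,76),si((627,87))),((45,55,6),si((421,188))),((-45,55,6),si((522,235))),((-45,-55,6),si((624,168)))],
"scene":[((45,-55,76),sc((65,122))),((45,55,76),sc((198,162))),((-45,55,76),sc((273,102))),((-45,-55,76),sc((140,62))),((-45,55,6),sc((275,182))),((45,55,6),sc((207,247))),((45,-55,6),sc((70,203)))]}
for nm,O in(("L",L),("B",B)):
    for cams in(["side","scene"],["side"],["scene"]):
        q,r=fit({c:O[c] for c in cams},[.5,0,1.6]);print(nm,cams,q.round(4),r.round(1) if len(cams)>1 else np.abs(r).mean().round(2))
        if len(cams)>1:
            if nm=="L":QL=q
            else:
                a=QL[2];d=q[:2]-QL[:2];print("box in lane",np.cos(a)*d[0]+np.sin(a)*d[1],-np.sin(a)*d[0]+np.cos(a)*d[1],q[2]-a)
E
python3 f0.py
```

```text
L ['side', 'scene'] [ 0.559  -0.0348  0.0187] [-0.7  1.1 -0.9  0.8 -0.4 -0.1  0.2  0.6 -0.1  0.1  0.2  0.2 -0.4  0.1
 -0.1 -0.8 -1.1 -0.7 -1.2 -1.6 -1.  -0.8]
L ['side'] [ 0.5596 -0.0366  0.0184] 0.32
L ['scene'] [ 0.5622 -0.0303  0.0247] 0.34
B ['side', 'scene'] [ 0.5895 -0.1897 -0.0345] [ 0.4  0.9 -0.9  0.6 -0.2 -0.3  0.7 -0.  -0.8  1.4 -0.2  2.2 -0.4  2.1
 -1.6 -1.2 -0.1 -0.1 -0.1 -1.5 -0.7 -1.7  0.4 -0.1 -0.7  0.7 -0.5  0.1]
box in lane 0.027595743170227303 -0.1554394774968867 -0.0531830028752773
B ['side'] [ 0.5922 -0.1943 -0.0377] 0.59
B ['scene'] [ 0.5906 -0.1874 -0.0333] 0.62
```

```bash
cat > tri.py <<'E'
from h import *
import cv2
def ray(n,uv):
    c=C[n];R=np.array(c["R"]);o=-R.T@np.array(c["t"]);d=R.T@np.array([(uv[0]-c["cx"])/c["fx"],(uv[1]-c["cy"])/c["fy"],1]);return o,d
def atz(n,uv,z):
    o,d=ray(n,uv);return (o+d*(z-o[2])/d[2]).round(3)[:2]
from scipy.spatial.transform import Rotation as Ro
from cell import status
if __name__=="__main__":
    sc=lambda u:((u[0]+.5)/4.4-.5+220,(u[1]+.5)/4.4-.5+165)
    si=lambda u:((u[0]+.5)/4-.5+215,(u[1]+.5)/4-.5+125)
    print("jar cap",atz("scene",sc((273,250)),.07),atz("side",si((267,130)),.07))
    print("cup rim",atz("side",si((391,15)),.075),atz("scene",(223,212),.075))
    print("bowl",atz("scene",sc((697,115)),.045),atz("side",si((463,487)),.045))
    print("sealer top",atz("scene",(378,240),.13),atz("side",(184,184),.13))
    print("green top corners",[atz("side",si(u),.07) for u in((3,210),(128,143),(226,190),(98,258))])
    print("yellow top",[atz("scene",u,.07) for u in((290,149),(317,149),(303,161))])
    print("spatula handle",atz("side",(425,151),.02))
    q=status.get_state()["eef_rot"];print(Ro.from_quat(np.roll(q,-1)).as_matrix().round(3))
E
python3 tri.py
```

```text
jar cap [ 0.69 -0.05] [ 0.696 -0.055]
cup rim [ 0.733 -0.222] [ 0.73  -0.211]
bowl [0.395 0.114] [0.403 0.108]
sealer top [0.721 0.232] [0.706 0.229]
green top corners [array([0.754, 0.115]), array([0.753, 0.013]), array([0.666, 0.013]), array([0.672, 0.113])]
yellow top [array([ 0.322, -0.231]), array([ 0.282, -0.15 ]), array([ 0.375, -0.153])]
spatula handle [ 0.465 -0.402]
[[-0.     0.296 -0.955]
 [ 0.001 -0.955 -0.296]
 [-1.    -0.001 -0.   ]]
```

```bash
python3 -m pendant '[{"fingers":120,"y":-0.01,"z":-0.03,"twist":0.03},{"fingers":120,"y":-0.17,"z":-0.581,"twist":0.282},{"fingers":120,"y":-0.17,"z":-0.581,"twist":0.282},{"fingers":120,"y":-0.17,"z":-0.581,"twist":0.282},{"fingers":120,"y":-0.17,"z":-0.581,"twist":0.282},{"fingers":120,"y":-0.17,"z":-0.581,"twist":0.282},{"fingers":120,"y":-0.17,"z":-0.581,"twist":0.282},{"fingers":120,"y":-0.17,"z":-0.581,"twist":0.282},{"fingers":120,"y":-0.17,"z":-0.581,"twist":0.282},{"fingers":120,"y":-0.17,"z":-0.581,"twist":0.282},{"fingers":120,"y":-0.17,"z":-0.581,"twist":0.282},{"fingers":120,"y":-0.17,"z":-0.581,"twist":0.282},{"fingers":120,"y":-0.17,"z":-0.581,"twist":0.282},{"fingers":120,"y":-0.17,"z":-0.581,"twist":0.282},{"fingers":120,"y":-0.17,"z":-0.581,"twist":0.282},{"fingers":120,"y":-0.17,"z":-0.581,"twist":0.282},{"fingers":120,"y":-0.17,"z":-0.581,"twist":0.282},{"fingers":120,"y":-0.17,"z":-0.581,"twist":0.282},{"fingers":120,"y":-0.17,"z":-0.581,"twist":0.282}]' 20
cat > look.py <<'E'
import sys,cv2
from cell import status,vision
s=status.get_state();print(round(s["time"],2),s["position"].round(4),s["ft_force"].round(1),round(s["width"],4))
from scipy.spatial.transform import Rotation as Ro
import numpy as np
print(Ro.from_quat(np.roll(s["eef_rot"],-1)).as_matrix().round(3).tolist())
t=sys.argv[1]
for n in sys.argv[2:]:
    im=vision.get_image(n)[:,:,::-1]; cv2.imwrite(f"pics/{n}{t}.png",im)
    if n=="side": a=im[100:270,215:405]
    elif n=="scene": a=im[130:265,220:400]
    else: continue
    cv2.imwrite(f"pics/{n}{t}c.png",cv2.resize(a,None,fx=4 if n=="scene" else 3.5,fy=4 if n=="scene" else 3.5,interpolation=cv2.INTER_CUBIC))
E
python3 look.py 1 wrist side
```

```text
0.15 [ 0.1629 -0.5251  0.222 ] [ 0.3  0.4 -0.3] 0.0943
[[-0.0, 0.296, -0.955], [0.001, -0.955, -0.296], [-1.0, -0.001, -0.0]]$[0]: bad value
```

```bash
python3 -m pendant '[{"fingers":120,"x":0,"y":-0.01,"z":-0.03,"twist":0.03}]' 20
```

```text
time: 0.33
position: [0.1863, -0.5083, 0.222]
eef_rot: [-0.094, -0.701, -0.094, 0.701]
ft_force: [0.7, -0.3, -0.8]
width: 0.09
```

```bash
python3 -m pendant '[{"fingers":120,"x":0,"y":-0.177,"z":-0.547,"twist":0.252},{"fingers":120,"x":0,"y":-0.177,"z":-0.547,"twist":0.252},{"fingers":120,"x":0,"y":-0.177,"z":-0.547,"twist":0.252},{"fingers":120,"x":0,"y":-0.177,"z":-0.547,"twist":0.252},{"fingers":120,"x":0,"y":-0.177,"z":-0.547,"twist":0.252},{"fingers":120,"x":0,"y":-0.177,"z":-0.547,"twist":0.252},{"fingers":120,"x":0,"y":-0.177,"z":-0.547,"twist":0.252},{"fingers":120,"x":0,"y":-0.177,"z":-0.547,"twist":0.252},{"fingers":120,"x":0,"y":-0.177,"z":-0.547,"twist":0.252},{"fingers":120,"x":0,"y":-0.177,"z":-0.547,"twist":0.252},{"fingers":120,"x":0,"y":-0.177,"z":-0.547,"twist":0.252},{"fingers":120,"x":0,"y":-0.177,"z":-0.547,"twist":0.252},{"fingers":120,"x":0,"y":-0.177,"z":-0.547,"twist":0.252},{"fingers":120,"x":0,"y":-0.177,"z":-0.547,"twist":0.252},{"fingers":120,"x":0,"y":-0.177,"z":-0.547,"twist":0.252},{"fingers":120,"x":0,"y":-0.177,"z":-0.547,"twist":0.252},{"fingers":120,"x":0,"y":-0.177,"z":-0.547,"twist":0.252}]' 20
python3 look.py 1 wrist side
```

```text
time: 1.75
position: [0.6679, -0.1903, 0.222]
eef_rot: [-0.007, -0.707, -0.007, 0.707]
ft_force: [-1.1, 0.4, 0.9]
width: 0.0497
1.75 [ 0.6679 -0.1903  0.222 ] [-1.1  0.4  0.9] 0.0497
[[-0.001, 0.019, -1.0], [0.0, -1.0, -0.019], [-1.0, -0.0, 0.001]]
```

View pics/wrist1.png

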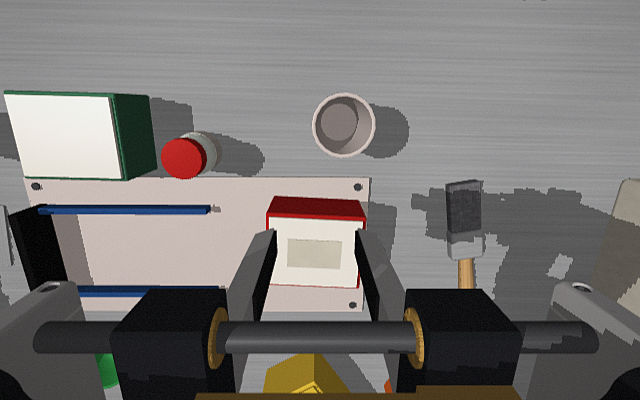

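View pics/side1.png

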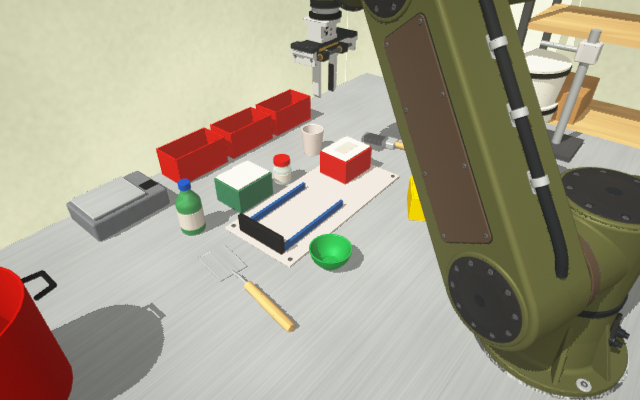

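The wrist view shows the lane and box from above. The box top spans (267,218)–(362,290), the far rail ends at (210,210), and the cup (344,125) and jar (185,158) are beyond the plate. I'll refit the lane and box with this view.

```bash
python3 - <<'E'
import cv2
a=cv2.imread("pics/wrist1.png")[165:320,0:390];cv2.imwrite("pics/w1a.png",cv2.resize(a[:,:200],None,fx=4,fy=4,interpolation=cv2.INTER_CUBIC));cv2.imwrite("pics/w1b.png",cv2.resize(a[:,190:],None,fx=4,fy=4,interpolation=cv2.INTER_CUBIC))
E
```

```text
(no output)
```

View pics/w1a.png

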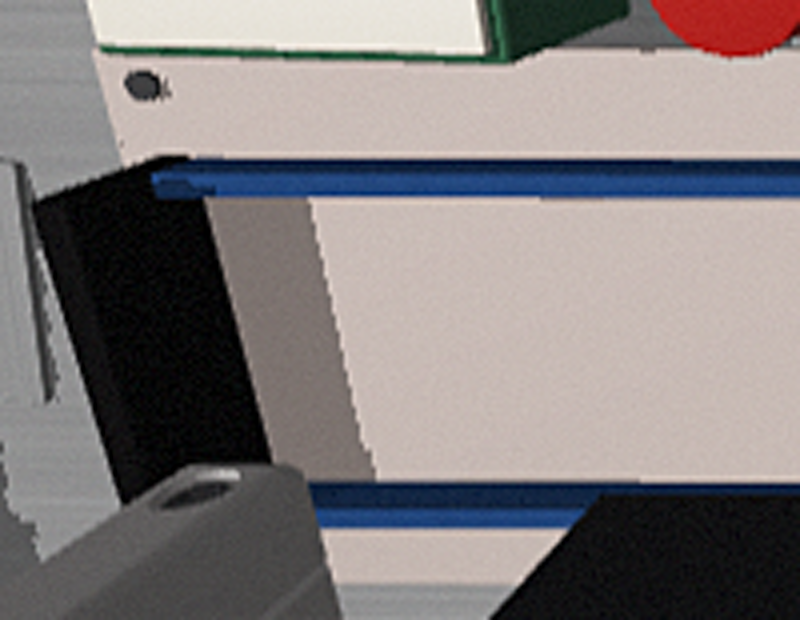

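View pics/w1b.png

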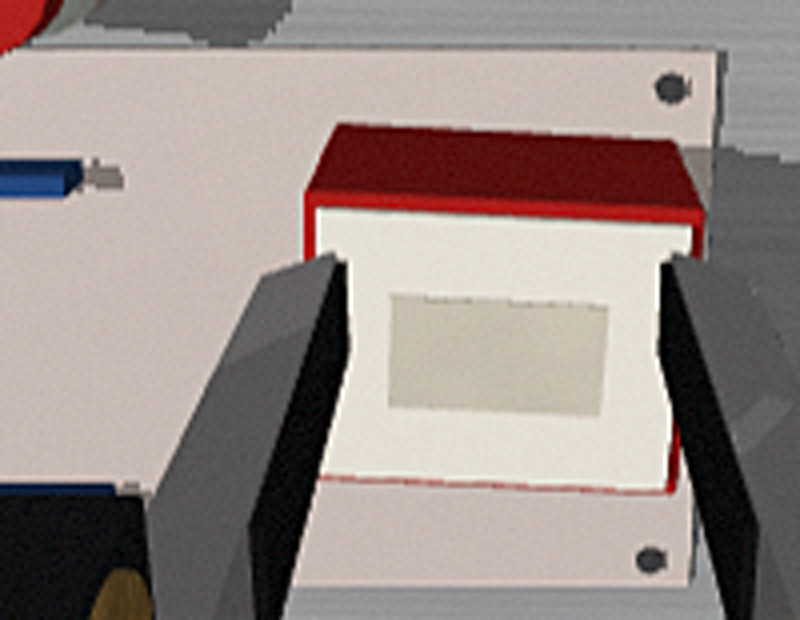

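```bash
cat > f1.py <<'E'
import h
from h import *
C["wrist"]=vision.calibration("wrist")
w=lambda u:((u[0]+.5)/4-.5+190,(u[1]+.5)/4-.5+165)
exec(open("f0.py").read().split("for nm")[0])
LW=[((100,-225,6),w((718,51))),((-100,-225,6),w((690,584))),((64,-20,6),w((85,159))),((56,-20,24),w((66,196))),((-56,-20,6),w((112,485)))]
BW=[((45,55,76),w((305,192))),((45,-55,76),w((704,212))),((45,55,6),w((338,124))),((45,-55,6),w((673,142))),((-45,-55,76),w((667,493)))]
for nm,obs in(("w",({"wrist":LW},{"wrist":BW})),("all",({**L,"wrist":LW},{**B,"wrist":BW}))):
    q,r=fit(obs[0],[.55,0,0]);b,r2=fit(obs[1],[.55,0,0]);a=q[2];d=b[:2]-q[:2]
    print(nm,q.round(4),np.abs(r).max().round(1),b.round(4),np.abs(r2).max().round(1),"in lane",(np.cos(a)*d[0]+np.sin(a)*d[1]).round(4),(-np.sin(a)*d[0]+np.cos(a)*d[1]).round(4),(b[2]-a).round(3))
E
python3 f1.py
```

```text
w [ 0.5613 -0.036   0.015 ] 1.2 [ 0.5929 -0.1898 -0.0456] 3.0 in lane 0.0293 -0.1543 -0.061
all [ 0.5604 -0.0358  0.0184] 1.8 [ 0.5917 -0.19   -0.0393] 3.7 in lane 0.0285 -0.1548 -0.058
```

```bash
python3 -m pendant '[{"fingers":120,"x":0.04,"y":0,"z":0,"twist":0},{"fingers":120,"x":0.08,"y":0,"z":0,"twist":0},{"fingers":120,"x":0.12,"y":0,"z":0,"twist":0},{"fingers":120,"x":0.15,"y":0,"z":0,"twist":0},{"fingers":120,"x":0.165,"y":0,"z":0,"twist":0},{"fingers":120,"x":0.170,"y":0,"z":0,"twist":0},{"fingers":120,"x":0.170,"y":0,"z":0.006,"twist":0},{"fingers":120,"x":0.170,"y":0,"z":0.012,"twist":0},{"fingers":120,"x":0.170,"y":0,"z":0.016,"twist":0}]'
python3 look.py 2 scene wrist
```

```text
time: 2.6
position: [0.6521, -0.1909, 0.0545]
eef_rot: [0.007, 0.708, 0.006, -0.706]
ft_force: [-0.6, 0.2, 0.5]
width: 0.0493
2.6 [ 0.6521 -0.1909  0.0545] [-0.6  0.2  0.5] 0.0493
[[0.002, 0.018, -1.0], [-0.001, -1.0, -0.018], [-1.0, 0.001, -0.002]]
```

View pics/scene2c.png

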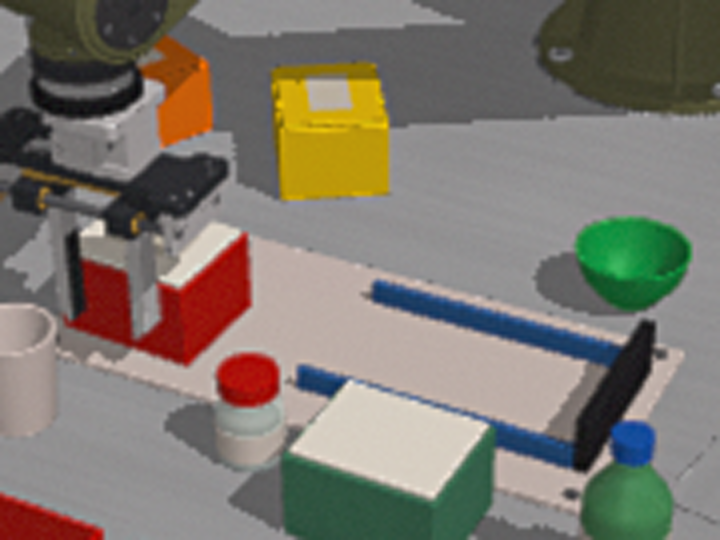

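View pics/wrist2.png

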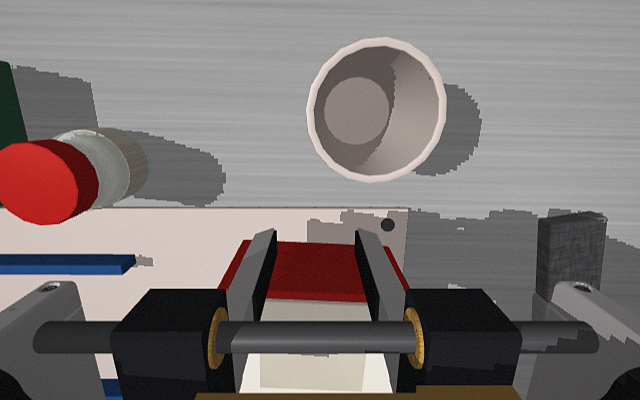

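The fingers (scene crop, 70,270 and 145,290) stand beyond the box's far face, clear of cup and jar. Next is the slow two-finger push toward the centre line.

```bash
python3 -m pendant '[{"fingers":120,"x":0,"y":0,"z":0.004,"twist":0},{"fingers":120,"x":0,"y":0,"z":0.008,"twist":0},{"fingers":120,"x":0,"y":0,"z":0.012,"twist":0},{"fingers":120,"x":0,"y":0,"z":0.016,"twist":0},{"fingers":120,"x":0,"y":0,"z":0.02,"twist":0},{"fingers":120,"x":0,"y":0,"z":0.024,"twist":0},{"fingers":120,"x":0,"y":0,"z":0.027,"twist":0},{"fingers":120,"x":0,"y":0,"z":0.03,"twist":0},{"fingers":120,"x":0,"y":0,"z":0.032,"twist":0},{"fingers":120,"x":0,"y":0,"z":0.032,"twist":0}]'
python3 look.py 3 scene side
```

```text
time: 3.53
position: [0.621, -0.191, 0.0537]
eef_rot: [0.007, 0.708, 0.006, -0.706]
ft_force: [4.2, 0.2, 2.0]
width: 0.0499
3.53 [ 0.621  -0.191   0.0537] [4.2 0.2 2. ] 0.0499
[[0.003, 0.019, -1.0], [-0.001, -1.0, -0.019], [-1.0, 0.001, -0.003]]
```

View pics/scene3c.png

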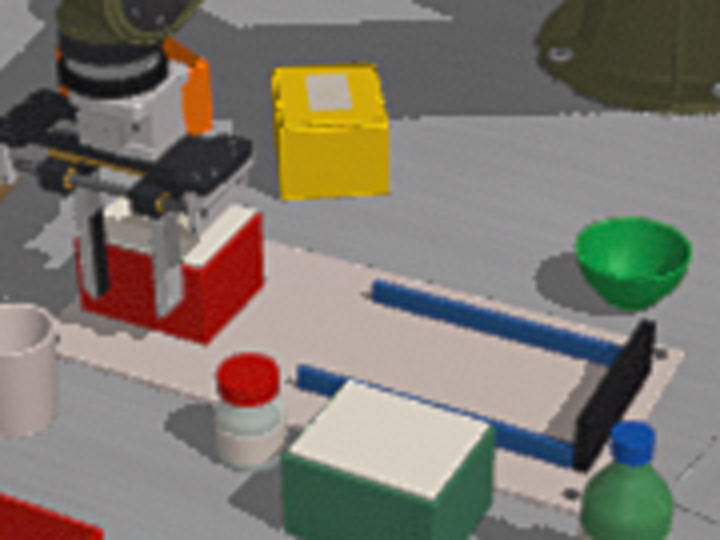

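View pics/side3c.png

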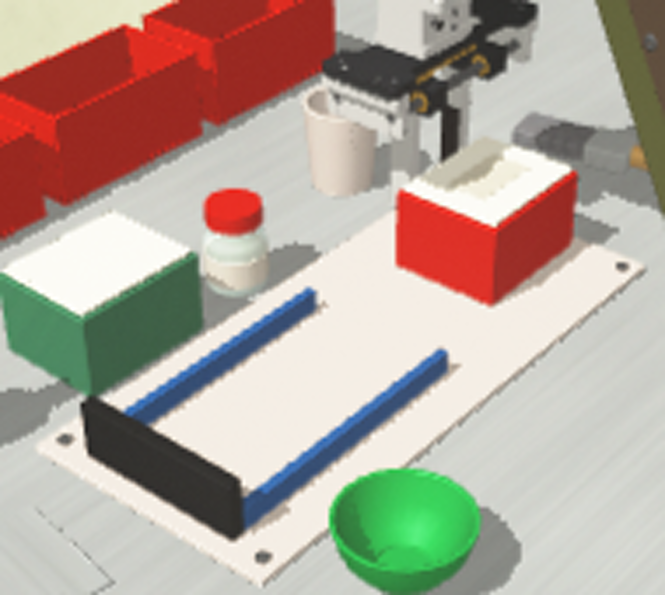

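```bash
cat > fb.py <<'E'
from h import *
QL=np.array([.5604,-.0357,.0184])
def rep(obs,q0=(.56,-.19,0)):
    for nm,o in [("all",obs)]+[(k,{k:v}) for k,v in obs.items()]:
        b,r=fit(o,q0);a=QL[2];d=b[:2]-QL[:2]
        print(nm,"world",b.round(4),"lane mm",(1000*(np.cos(a)*d[0]+np.sin(a)*d[1])).round(1),(1000*(-np.sin(a)*d[0]+np.cos(a)*d[1])).round(1),"yaw",(b[2]-a).round(3),"max res",np.abs(r).max().round(1))
def S(n,u):
    s,o=(3.5,(215,100)) if n=="side" else (4,(220,130))
    return ((u[0]+.5)/s-.5+o[0],(u[1]+.5)/s-.5+o[1])
E
python3 - <<'E'
from fb import *
rep({"side":[(p,S("side",u)) for p,u in [((-45,55,76),(497,225)),((45,55,76),(398,191)),((-45,-55,76),(577,175)),((-45,55,6),(491,303)),((45,55,6),(397,266)),((-45,-55,6),(573,246))]],
"scene":[(p,S("scene",u)) for p,u in [((-45,55,76),(264,213)),((45,55,6),(208,342)),((-45,55,6),(263,285)),((45,-55,6),(82,308))]]})
# check lane by same crops
q,r=fit({"side":[(p,S("side",u)) for p,u in [((-100,215,6),(263,582)),((100,215,6),(38,448)),((-100,-225,6),(645,267)),((-64,-20,24),(448,353)),((64,-20,24),(306,290))]]},[.56,0,0]);print(q,np.abs(r).max())
E
```

```text
all world [ 0.5636 -0.1926  0.0189] lane mm 0.3 -156.9 yaw 0.001 max res 2.5
side world [ 0.5664 -0.1965  0.0202] lane mm 3.0 -160.8 yaw 0.002 max res 2.2
scene world [ 0.5625 -0.1912  0.009 ] lane mm -0.8 -155.5 yaw -0.009 max res 1.5
[ 0.55958918 -0.03651887  0.02107682] 0.761094060051505
```

```bash
python3 -m pendant '[{"fingers":120,"x":0,"y":0,"z":0.001,"twist":0},{"fingers":120,"x":0,"y":0,"z":0.002,"twist":0},{"fingers":120,"x":0,"y":0,"z":0.002,"twist":0},{"fingers":120,"x":0,"y":0,"z":-0.01,"twist":0},{"fingers":120,"x":0,"y":0,"z":-0.022,"twist":0},{"fingers":120,"x":-0.02,"y":0,"z":-0.022,"twist":0},{"fingers":120,"x":-0.06,"y":0,"z":-0.022,"twist":0},{"fingers":120,"x":-0.1,"y":0,"z":-0.022,"twist":0},{"fingers":120,"x":-0.1,"y":0,"z":-0.022,"twist":0}]'
python3 -c "
from cell import status;s=status.get_state();print(s['joint_positions'].round(3),s['position'])"
```

```text
time: 4.38
position: [0.6446, -0.1913, 0.1608]
eef_rot: [0.008, 0.71, 0.005, -0.704]
ft_force: [0.2, -1.3, 1.1]
width: 0.0497
[-0.343  0.619  1.207 -0.     1.306  1.209] [ 0.6445602  -0.19125732  0.16082591]
```

```bash
python3 -m pendant '[{"fingers":120,"x":0,"y":0.03,"z":0.03,"twist":-0.12},{"fingers":120,"x":0,"y":0.06,"z":0.055,"twist":-0.24},{"fingers":120,"x":0,"y":0.088,"z":0.081,"twist":-1.57},{"fingers":120,"x":0,"y":0.088,"z":0.081,"twist":-1.57},{"fingers":120,"x":0,"y":0.088,"z":0.081,"twist":-1.57},{"fingers":120,"x":0,"y":0.088,"z":0.081,"twist":-1.57},{"fingers":120,"x":0,"y":0.088,"z":0.081,"twist":-1.57},{"fingers":120,"x":0,"y":0.088,"z":0.081,"twist":-1.57},{"fingers":120,"x":0,"y":0.088,"z":0.081,"twist":-1.57},{"fingers":120,"x":0,"y":0.088,"z":0.081,"twist":-1.57},{"fingers":120,"x":0,"y":0.088,"z":0.081,"twist":-1.57},{"fingers":120,"x":0,"y":0.088,"z":0.081,"twist":-1.57},{"fingers":120,"x":0,"y":0.088,"z":0.081,"twist":-1.57},{"fingers":120,"x":0,"y":0.088,"z":0.081,"twist":-1.57},{"fingers":120,"x":0,"y":0.088,"z":0.081,"twist":-1.57}]'
python3 look.py 4 scene side wrist
```

```text
time: 5.63
position: [0.5628, -0.2799, 0.1521]
eef_rot: [0.504, 0.496, 0.504, -0.496]
ft_force: [-0.6, -0.0, 0.2]
width: 0.0499
5.63 [ 0.5628 -0.2799  0.1521] [-0.6 -0.   0.2] 0.0499
[[-0.001, 1.0, 0.015], [0.0, 0.015, -1.0], [-1.0, -0.001, -0.0]]
```

View pics/scene4c.png

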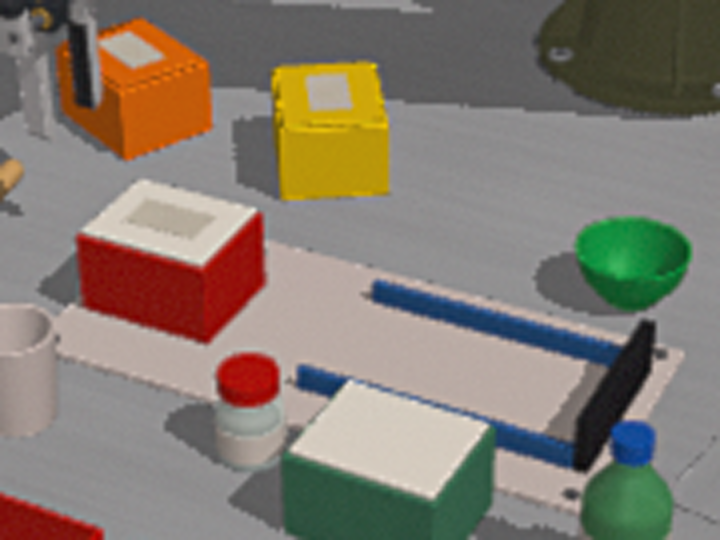

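View pics/side4c.png

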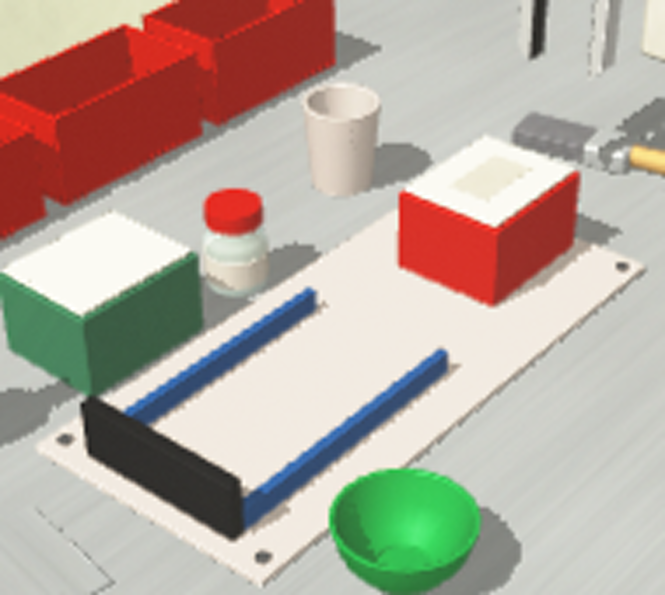

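View pics/wrist4.png

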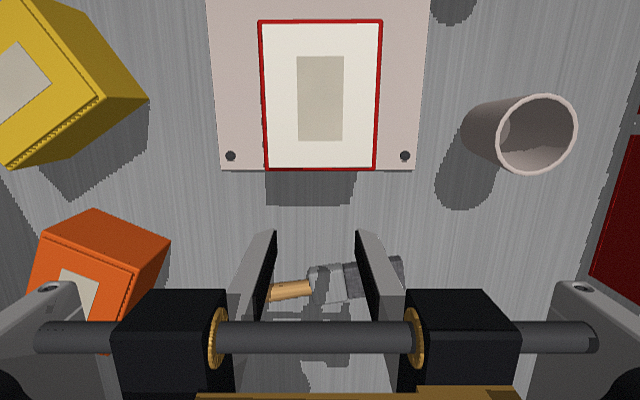

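The wrist view shows the box top at (258,21), (383,20), (376,170), (265,168) and the plate's entry corners at (220,170) and (414,170). I'll fit all three views.

```bash
python3 - <<'E'
from fb import *
C["wrist"]=vision.calibration("wrist")
rep({"side":[(p,S("side",u)) for p,u in [((-45,55,76),(498,226)),((45,55,76),(400,193)),((-45,-55,76),(579,175)),((45,-55,76),(488,137)),((-45,55,6),(493,304)),((45,55,6),(399,266)),((-45,-55,6),(575,246))]],
"scene":[(p,S("scene",u)) for p,u in [((-45,55,76),(264,213)),((45,55,76),(205,266)),((45,-55,76),(79,236)),((-45,-55,76),(143,179)),((45,55,6),(208,342)),((-45,55,6),(263,285)),((45,-55,6),(82,308))]],
"wrist":[(( -45,55,76),(258,20)),((45,55,76),(383,19)),((45,-55,76),(377,170)),((-45,-55,76),(264,170))]})
q,r=fit({"wrist":[((-100,-225,6),(220,170)),((100,-225,6),(415,170)),((-100,-25,6),(206.5,0)),((100,-15,6),(431,0))]},[.56,0,0]);print(q,r.round(1))
q,r=fit({"wrist":[((-100,-225,6),(220,170)),((100,-225,6),(415,170))]},[.56,0,0]);print(q,r.round(1))
E
```

```text
all world [ 0.5652 -0.1934  0.0308] lane mm 1.9 -157.8 yaw 0.012 max res 4.7
side world [ 0.5638 -0.1963  0.0056] lane mm 0.5 -160.7 yaw -0.013 max res 1.7
scene world [ 0.5634 -0.1889  0.0112] lane mm 0.2 -153.2 yaw -0.007 max res 1.4
wrist world [ 0.566  -0.194   0.0211] lane mm 2.7 -158.4 yaw 0.003 max res 4.3
[ 0.56459953 -0.0850744  -0.00951002] [ 0.6 43.  -8.  47.4 -0.6 -0.3  2.5 -7. ]
[ 0.56197909 -0.03564574  0.0151632 ] [ 0. -0. -0. -0.]
```

```bash
python3 - <<'E'
from tri import *
for u in((364,137),(378,143),(390,147),(362,133)): print(atz("side",u,.01))
for u in((200,198),(207,193),(213,183)): print(atz("scene",u,.01))
E
python3 -m pendant '[{"fingers":120,"x":0.03,"y":0.0035,"z":0,"twist":-0.003},{"fingers":120,"x":0.06,"y":0.0035,"z":0,"twist":-0.003},{"fingers":120,"x":0.06,"y":0.0035,"z":0,"twist":-0.003}]'
```

```text
[ 0.657 -0.376]
[ 0.603 -0.371]
[ 0.563 -0.374]
[ 0.677 -0.393]
[ 0.628 -0.379]
[ 0.596 -0.377]
[ 0.539 -0.396]
time: 6.03
position: [0.5643, -0.2787, 0.0869]
eef_rot: [0.502, 0.494, 0.508, -0.496]
ft_force: [-1.1, 0.6, -1.6]
width: 0.0499
```

```bash
python3 -m pendant '[{"fingers":120,"x":0.02,"y":0,"z":0,"twist":0},{"fingers":120,"x":0.036,"y":0,"z":0,"twist":0},{"fingers":120,"x":0.036,"y":0,"z":0,"twist":0},{"fingers":120,"x":0.036,"y":0,"z":0,"twist":0}]'; python3 look.py 5 scene
```

```text
time: 6.37
position: [0.5666, -0.28, 0.0573]
eef_rot: [0.505, 0.495, 0.505, -0.495]
ft_force: [0.3, -0.2, 0.3]
width: 0.0501
6.37 [ 0.5666 -0.28    0.0573] [ 0.3 -0.2  0.3] 0.0501
[[-0.0, 1.0, 0.02], [0.0, 0.02, -1.0], [-1.0, -0.0, -0.0]]
```

View pics/scene5c.png

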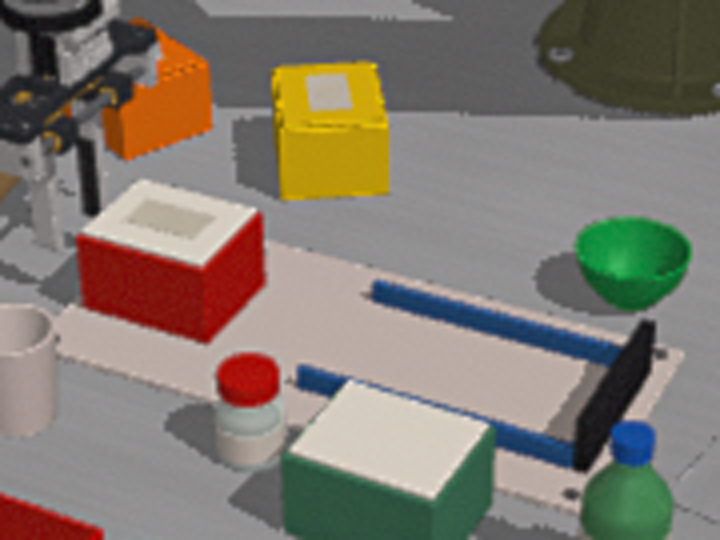

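```bash
python3 -m pendant '[{"fingers":120,"x":0,"y":0,"z":-0.008,"twist":0},{"fingers":120,"x":0,"y":0,"z":-0.014,"twist":0},{"fingers":120,"x":0,"y":0,"z":-0.018,"twist":0},{"fingers":120,"x":0,"y":0,"z":-0.022,"twist":0},{"fingers":120,"x":0,"y":0,"z":-0.026,"twist":0},{"fingers":120,"x":0,"y":0,"z":-0.031,"twist":0},{"fingers":120,"x":0,"y":0,"z":-0.037,"twist":0},{"fingers":120,"x":0,"y":0,"z":-0.043,"twist":0},{"fingers":120,"x":0,"y":0,"z":-0.049,"twist":0},{"fingers":120,"x":0,"y":0,"z":-0.055,"twist":0},{"fingers":120,"x":0,"y":0,"z":-0.061,"twist":0},{"fingers":120,"x":0,"y":0,"z":-0.067,"twist":0},{"fingers":120,"x":0,"y":0,"z":-0.073,"twist":0},{"fingers":120,"x":0,"y":0,"z":-0.079,"twist":0},{"fingers":120,"x":0,"y":0,"z":-0.085,"twist":0},{"fingers":120,"x":0,"y":0,"z":-0.09,"twist":0},{"fingers":120,"x":0,"y":0,"z":-0.093,"twist":0},{"fingers":120,"x":0,"y":0,"z":-0.095,"twist":0},{"fingers":120,"x":0,"y":0,"z":-0.095,"twist":0}]'
python3 look.py 6 scene side wrist
```

```text
time: 8.0
position: [0.5649, -0.1849, 0.0571]
eef_rot: [0.506, 0.495, 0.505, -0.495]
ft_force: [0.7, -2.5, 2.4]
width: 0.05
8.0 [ 0.5649 -0.1849  0.0571] [ 0.7 -2.5  2.4] 0.05
[[0.001, 1.0, 0.021], [-0.001, 0.021, -1.0], [-1.0, 0.001, 0.001]]
```

View pics/scene6c.png

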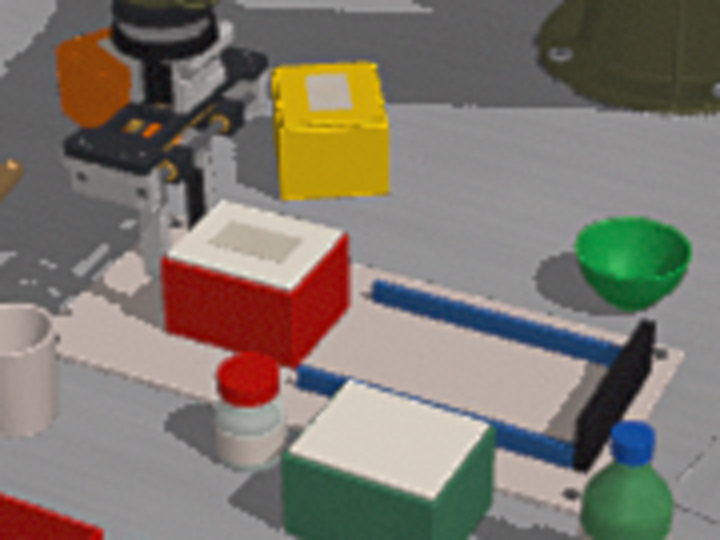

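View pics/side6c.png

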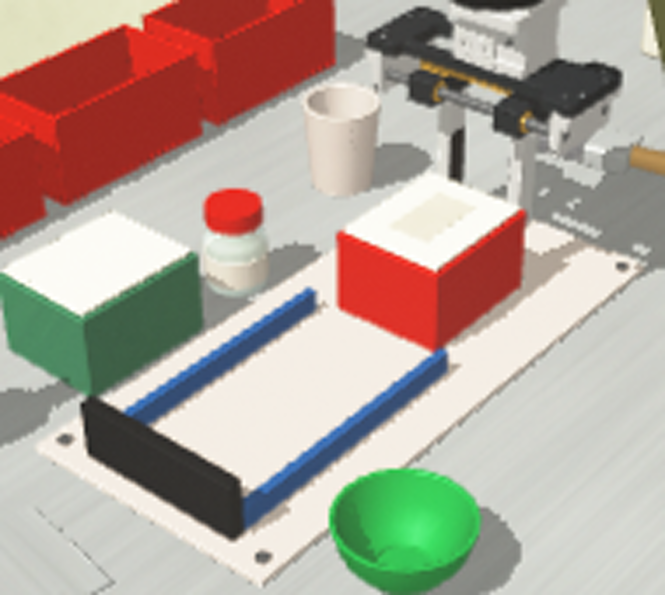

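View pics/wrist6.png

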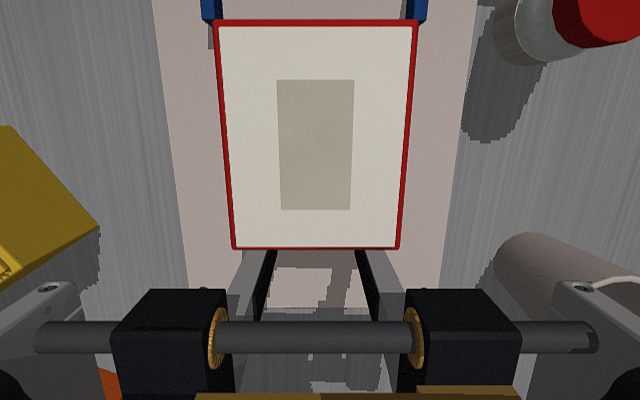

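```bash
python3 - <<'E'
import cv2
im=cv2.imread("pics/wrist6.png")
cv2.imwrite("pics/w6.png",cv2.resize(im[0:100,190:440],None,fx=3.2,fy=3.2,interpolation=cv2.INTER_CUBIC))
from fb import *
C["wrist"]=vision.calibration("wrist")
rep({"side":[(p,S("side",u)) for p,u in [((-45,55,76),(434,270)),((45,55,76),(338,234)),((-45,-55,76),(525,211)),((45,-55,76),(434,174)),((-45,55,6),(433,350)),((45,55,6),(339,308)),((-45,-55,6),(522,283))]],
"scene":[(p,S("scene",u)) for p,u in [((-45,55,76),(349,236)),((45,55,76),(292,290)),((45,-55,76),(163,259)),((-45,-55,76),(224,202)),((45,55,6),(295,365)),((-45,55,6),(348,309)),((45,-55,6),(167,329))]],
"wrist":[(( -45,55,76),(213,20)),((45,55,76),(418.5,20)),((45,-55,76),(398.5,249)),((-45,-55,76),(232,249))]})
E
```

```text
all world [ 0.5627 -0.1219  0.0204] lane mm 0.7 -86.2 yaw 0.002 max res 9.5
side world [ 0.5631 -0.1241 -0.004 ] lane mm 1.1 -88.5 yaw -0.022 max res 2.0
scene world [ 0.5615 -0.1172  0.0032] lane mm -0.4 -81.5 yaw -0.015 max res 1.9
wrist world [ 0.5642 -0.1221  0.0202] lane mm 2.2 -86.4 yaw 0.002 max res 8.7
```

View pics/w6.png

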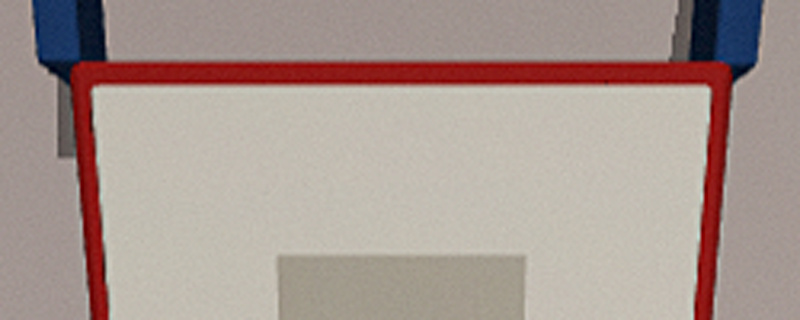

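Box is centred within about 1 mm and square. In the wrist view the rail ends at (203,20) and (427,20) sit evenly outside the box's front corners. Pushing it in.

```bash
python3 -m pendant '[{"fingers":120,"x":0,"y":0,"z":-0.003,"twist":0},{"fingers":120,"x":0,"y":0,"z":-0.008,"twist":0},{"fingers":120,"x":0,"y":0,"z":-0.014,"twist":0},{"fingers":120,"x":0,"y":0,"z":-0.021,"twist":0},{"fingers":120,"x":0,"y":0,"z":-0.028,"twist":0},{"fingers":120,"x":0,"y":0,"z":-0.035,"twist":0},{"fingers":120,"x":0,"y":0,"z":-0.042,"twist":0},{"fingers":120,"x":0,"y":0,"z":-0.049,"twist":0},{"fingers":120,"x":0,"y":0,"z":-0.056,"twist":0},{"fingers":120,"x":0,"y":0,"z":-0.063,"twist":0},{"fingers":120,"x":0,"y":0,"z":-0.07,"twist":0},{"fingers":120,"x":0,"y":0,"z":-0.077,"twist":0},{"fingers":120,"x":0,"y":0,"z":-0.084,"twist":0},{"fingers":120,"x":0,"y":0,"z":-0.09,"twist":0},{"fingers":120,"x":0,"y":0,"z":-0.095,"twist":0},{"fingers":120,"x":0,"y":0,"z":-0.098,"twist":0},{"fingers":120,"x":0,"y":0,"z":-0.1,"twist":0},{"fingers":120,"x":0,"y":0,"z":-0.1,"twist":0}]'
python3 look.py 7 side wrist
```

```text
time: 9.65
position: [0.5625, -0.0849, 0.0566]
eef_rot: [0.505, 0.495, 0.505, -0.495]
ft_force: [0.7, -2.1, 2.0]
width: 0.0498
9.65 [ 0.5625 -0.0849  0.0566] [ 0.7 -2.1  2. ] 0.0498
[[0.0, 1.0, 0.021], [-0.0, 0.021, -1.0], [-1.0, 0.0, 0.0]]
```

View pics/side7c.png

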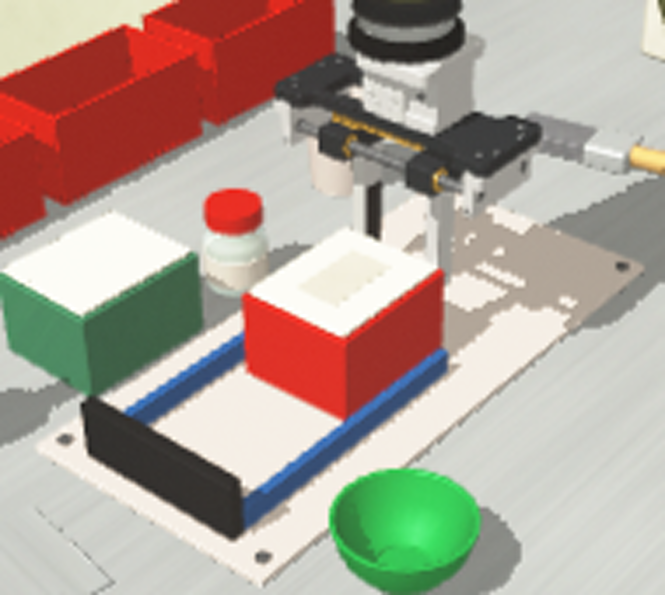

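View pics/wrist7.png

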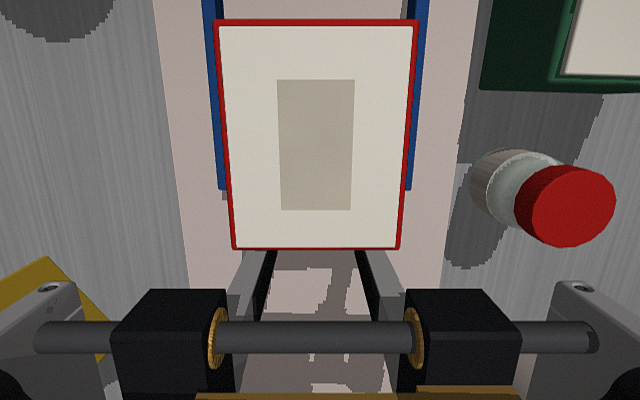

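The box is half in, with the blue rails showing evenly on both sides at rows 0–190 (about columns 203–218 and 411–427). Continuing to just short of the stop.

```bash
python3 -m pendant '[{"fingers":120,"x":0,"y":0,"z":-0.003,"twist":0},{"fingers":120,"x":0,"y":0,"z":-0.008,"twist":0},{"fingers":120,"x":0,"y":0,"z":-0.014,"twist":0},{"fingers":120,"x":0,"y":0,"z":-0.021,"twist":0},{"fingers":120,"x":0,"y":0,"z":-0.028,"twist":0},{"fingers":120,"x":0,"y":0,"z":-0.035,"twist":0},{"fingers":120,"x":0,"y":0,"z":-0.042,"twist":0},{"fingers":120,"x":0,"y":0,"z":-0.049,"twist":0},{"fingers":120,"x":0,"y":0,"z":-0.056,"twist":0},{"fingers":120,"x":0,"y":0,"z":-0.063,"twist":0},{"fingers":120,"x":0,"y":0,"z":-0.07,"twist":0},{"fingers":120,"x":0,"y":0,"z":-0.077,"twist":0},{"fingers":120,"x":0,"y":0,"z":-0.084,"twist":0},{"fingers":120,"x":0,"y":0,"z":-0.09,"twist":0},{"fingers":120,"x":0,"y":0,"z":-0.095,"twist":0},{"fingers":120,"x":0,"y":0,"z":-0.099,"twist":0},{"fingers":120,"x":0,"y":0,"z":-0.102,"twist":0},{"fingers":120,"x":0,"y":0,"z":-0.105,"twist":0},{"fingers":120,"x":0,"y":0,"z":-0.105,"twist":0}]'
python3 look.py 8 side wrist scene
```

```text
time: 11.33
position: [0.5601, 0.0202, 0.0564]
eef_rot: [0.505, 0.495, 0.505, -0.495]
ft_force: [0.4, -1.2, 0.3]
width: 0.0496
11.33 [0.5601 0.0202 0.0564] [ 0.4 -1.2  0.3] 0.0496
[[-0.0, 1.0, 0.021], [-0.0, 0.021, -1.0], [-1.0, -0.0, 0.0]]
```

View pics/scene8c.png

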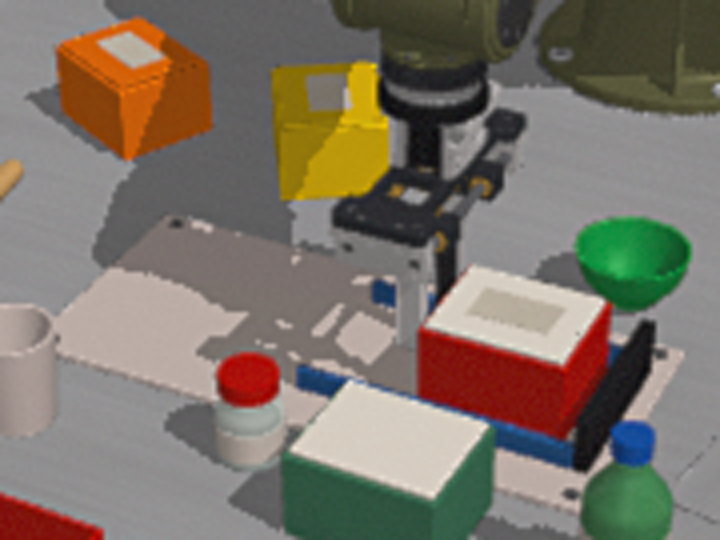

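View pics/wrist8.png

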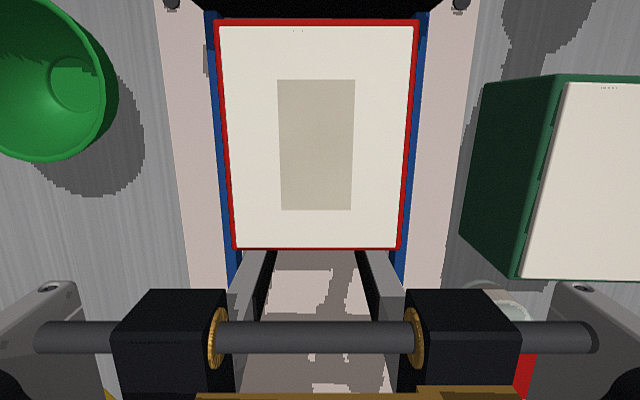

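```bash
python3 -m pendant '[{"fingers":120,"x":0,"y":0,"z":-0.002,"twist":0},{"fingers":120,"x":0,"y":0,"z":-0.004,"twist":0},{"fingers":120,"x":0,"y":0,"z":-0.006,"twist":0},{"fingers":120,"x":0,"y":0,"z":-0.008,"twist":0},{"fingers":120,"x":0,"y":0,"z":-0.010,"twist":0},{"fingers":120,"x":0,"y":0,"z":-0.011,"twist":0},{"fingers":120,"x":0,"y":0,"z":-0.012,"twist":0}]'; python3 -m pendant '[{"fingers":120,"x":0,"y":0,"z":-0.001,"twist":0},{"fingers":120,"x":0,"y":0,"z":-0.002,"twist":0}]'
```

```text
time: 12.07
position: [0.5599, 0.0322, 0.0564]
eef_rot: [0.505, 0.495, 0.505, -0.495]
ft_force: [0.5, -3.3, -1.5]
width: 0.05
time: 12.23
position: [0.5599, 0.0341, 0.0564]
eef_rot: [0.505, 0.495, 0.505, -0.495]
ft_force: [-0.1, -3.0, -1.8]
width: 0.05
```

```bash
python3 -m pendant '[{"fingers":120,"x":0,"y":0,"z":-0.001,"twist":0},{"fingers":120,"x":0,"y":0,"z":-0.001,"twist":0}]';python3 -m pendant '[{"fingers":120,"x":0,"y":0,"z":-0.001,"twist":0},{"fingers":120,"x":0,"y":0,"z":-0.001,"twist":0}]'; python3 look.py 9 side wrist scene
```

```text
time: 12.4
position: [0.5599, 0.0351, 0.0564]
eef_rot: [0.505, 0.495, 0.505, -0.495]
ft_force: [0.8, -2.7, -1.7]
width: 0.05
time: 12.57
position: [0.5598, 0.0352, 0.0564]
eef_rot: [0.505, 0.494, 0.505, -0.495]
ft_force: [-2.0, -9.8, -1.6]
width: 0.0499
12.57 [0.5598 0.0352 0.0564] [-2.  -9.8 -1.6] 0.0499
[[-0.0, 1.0, 0.021], [-0.001, 0.021, -1.0], [-1.0, -0.001, 0.001]]
```

View pics/scene9c.png

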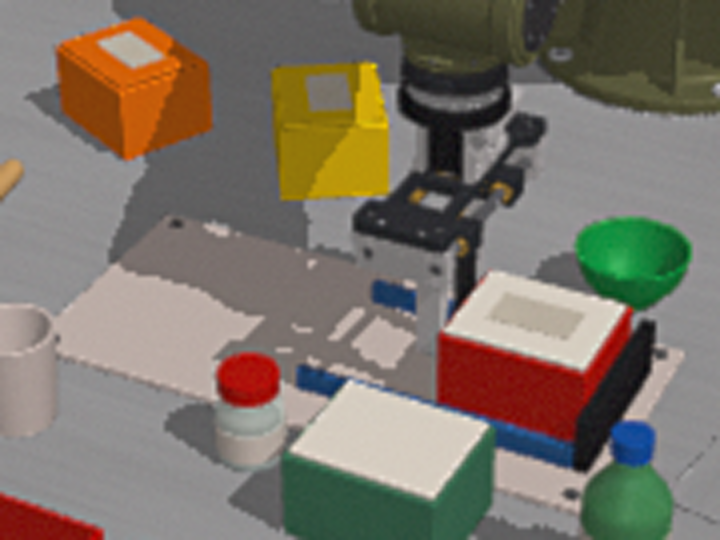

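View pics/side9c.png

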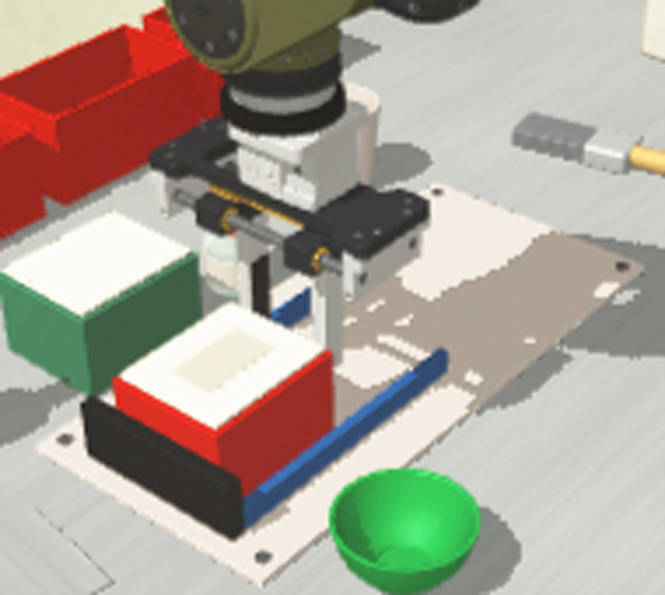

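Force rose from 3 to 10 N and the TCP stopped at y = 0.035, where contact was predicted (0.036). One small seating press, then I'll back off and rise.

```bash
python3 -m pendant '[{"fingers":120,"x":0,"y":0,"z":-0.0005,"twist":0},{"fingers":120,"x":0,"y":0,"z":-0.0005,"twist":0}]'; python3 -m pendant '[{"fingers":120,"x":0,"y":0,"z":0.005,"twist":0},{"fingers":120,"x":0,"y":0,"z":0.02,"twist":0},{"fingers":120,"x":0,"y":0,"z":0.04,"twist":0},{"fingers":120,"x":-0.02,"y":0,"z":0.05,"twist":0},{"fingers":120,"x":-0.06,"y":0,"z":0.05,"twist":0},{"fingers":120,"x":-0.1,"y":0,"z":0.06,"twist":0},{"fingers":120,"x":-0.14,"y":0,"z":0.08,"twist":0},{"fingers":120,"x":-0.16,"y":0,"z":0.11,"twist":0},{"fingers":120,"x":-0.17,"y":0,"z":0.14,"twist":0},{"fingers":120,"x":-0.17,"y":0,"z":0.15,"twist":0},{"fingers":120,"x":-0.17,"y":0,"z":0.15,"twist":0},{"fingers":120,"x":-0.17,"y":0,"z":0.15,"twist":0}]'; python3 look.py 10 side wrist scene
```

```text
time: 12.88
position: [0.5597, 0.0353, 0.0565]
eef_rot: [0.505, 0.494, 0.505, -0.495]
ft_force: [-3.1, -13.9, 0.8]
width: 0.0497
time: 13.88
position: [0.5628, -0.113, 0.2255]
eef_rot: [0.505, 0.495, 0.506, -0.495]
ft_force: [-0.1, 0.3, 0.4]
width: 0.0495
13.88 [ 0.5628 -0.113   0.2255] [-0.1  0.3  0.4] 0.0495
[[-0.001, 1.0, 0.02], [0.001, 0.02, -1.0], [-1.0, -0.001, -0.001]]
```

View pics/scene10c.png

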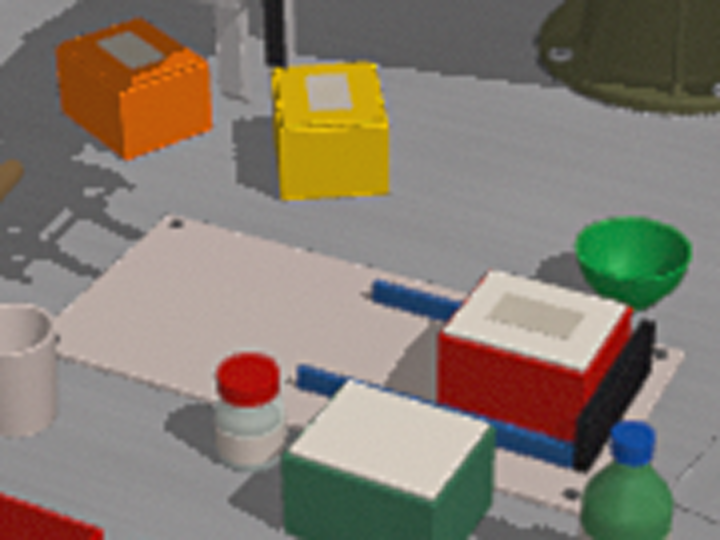

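View pics/side10c.png

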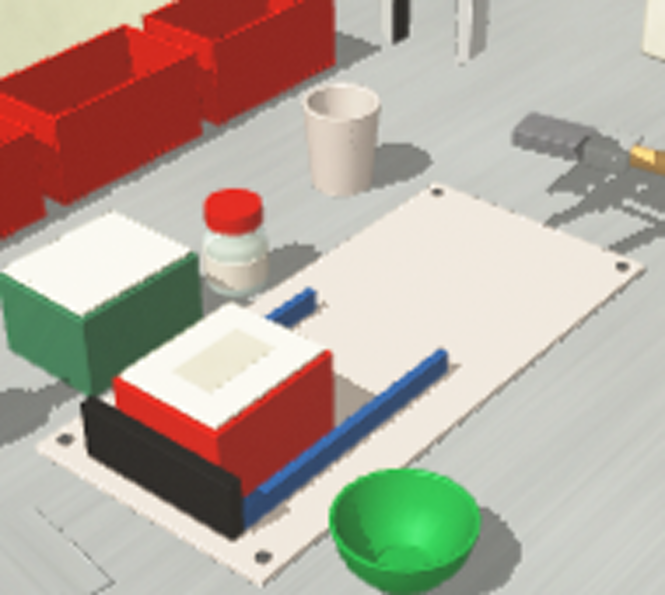

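View pics/wrist10.png

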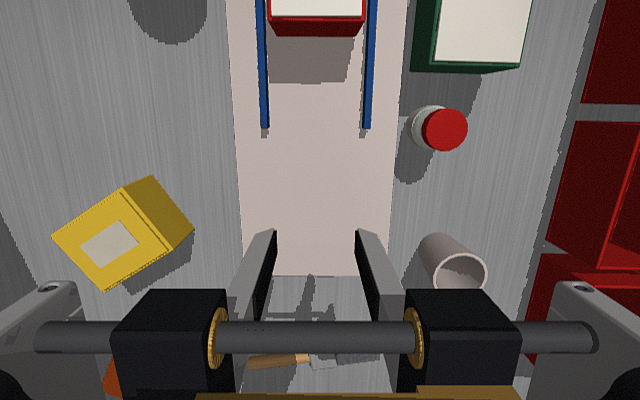

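The box is against the black stop (scene crop 575–640, 350–440) between the rails, and nothing else seems to have moved. Last numeric check, then I'll hand in.

```bash
python3 - <<'E'
from fb import *
import cv2
rep({"side":[(p,S("side",u)) for p,u in [((-45,55,76),(218,427)),((45,55,76),(116,378)),((-45,-55,76),(332,352)),((45,-55,76),(232,302))]],
"scene":[(p,S("scene",u)) for p,u in [((-45,55,76),(633,312)),((45,55,76),(578,370)),((45,-55,76),(440,332)),((-45,-55,76),(496,270)),((45,55,6),(578,437)),((45,-55,6),(441,401))]]},(.56,.1,0))
a=cv2.imread("pics/side0.png");b=cv2.imread("pics/side10.png")
d=(cv2.absdiff(a,b).max(2)>50)
for n,(x0,y0,x1,y1) in {"green":(215,160,272,212),"jar":(270,153,296,184),"cup":(300,122,325,157),"bowl":(308,232,353,272),"sealer":(175,178,207,236),"brush":(200,245,300,332)}.items(): print(n,d[y0:y1,x0:x1].sum())
E
```

```text
all world [0.5545 0.1004 0.002 ] lane mm -3.4 136.2 yaw -0.016 max res 3.9
side world [0.5556 0.0988 0.0193] lane mm -2.3 134.5 yaw 0.001 max res 2.4
scene world [ 0.5544  0.1023 -0.0488] lane mm -3.5 138.1 yaw -0.067 max res 4.4
green 217
jar 0
cup 36
bowl 0
sealer 0
brush 0
```

```bash
python3 -c "
from cell import robot;print(robot.sign_off())"
```

```text
the job is handed in; nothing more can be done
None
```

The red box is home against the black end stop between the two rails. The job was handed in at about 14 s with the gripper clear above the open plate.

**What I did:** I pushed the box about 28 mm sideways onto the centre line with two spread fingers, which also squared it. Then I pushed it straight in from behind, with the fingertips above the rail tops. At the stop the wrist force rose from about 3 N to 14 N and the arm stopped within 1 mm of where I predicted.

**Last checks:**
- **Position:** the fits put the box at lane y of about 135 mm (target 135). It sits 2 to 3.5 mm to the near side, against 11 mm of clearance on each side.
- **Angle:** the side view gives 0.001 rad, but the scene view alone gave −0.067 rad. I put that down to my hand-picked pixels in that view; the wrist view shows the box square.
- **Rails:** I saw no touch in the pictures I took during the push.
- **Other objects:** side-view pixel differences were zero for the jar, bowl, sealer and brush. They were not zero for the cup (36 pixels) and green box (217). I take the cup's as shadow and the green box's as the red box now showing in that patch; both look unmoved by eye. The spatula was not measured.

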